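# Pack the bottle carrier

### The arm

A 7-joint arm with a two-finger parallel gripper is mounted at the origin on the work surface. World frame = base frame: x ahead of the robot, y to its left, z up, the work surface at z = 0. Lengths are in mm, angles in rad, forces in N, time in s.
With the tool pointing down it reaches from about 425 to 875 mm from the base axis. Payload 4.7 kg.
Tool frame: the origin (TCP) lies midway between the tips of the shut fingers; the grasp point (between the pads) lies 19 mm behind it (tcp_to_grasp is the distance from the TCP to the grasp point, in mm); x points along the fingers, z is the direction in which the jaws open and shut, and the axes are right-handed (so a half turn about x gives the same grasp; the last joint's range is limited). The gripper opens to 85 mm and grips with 20 to 120 N. Pads are 22 mm wide; open, the fingers measure 114 mm over their backs; the gripper's body (76 mm by 85 mm) begins 54 mm behind the grasp point. The pads swing forward as they close: fully open they stand 13 mm farther back than shut.
Start: joints at [-1.275, 0.321, -0.07, 1.45, 0.023, 1.371, -0.057], TCP at [180.782, 624.374, 231.349] pointing down, gripper open.
Joint ranges: [-2.86, 2.86], [-0.3, 2.09], [-1.38, 1.24], [0.06, 2.45], [-1.56, 4.7], [0.09, 2.05], [-2.69, 2.69]. Speed limits (rad/s): [2.57, 2.57, 3.14, 3.14, 3.14, 3.14, 3.14].

### API

Orientations are given as a rotation vector (axis times angle).
In Python, from plant import read_state, snapshot, camera_params, sign_off, tcp_to_grasp gives the robot as it stands. The module is installed in compiled form; this text tells all that it offers.
- The arm moves only by the shell command python3 -m pendant 'ROWS'. ROWS is JSON, a list that holds one entry, the list of rows, each a list of 7 numbers: the shift along the tool's x, y, z in m, then the turn, a rotation vector about the tool's x, y, z in rad, then the finger opening in m, from 0 to 0.0854. In form: [[[tx, ty, tz, ax, ay, az, grip], ...]]. A call has 1 to 20 rows; each row is the pose to reach, as a shift and turn from the pose commanded when the call began, along the tool's axes at that moment; what a row does not reach only later rows make up. A row lasts 1/8 s, in which the tool goes at most 62.5 mm and 10.7 degrees, less where a joint would pass 70% of its speed; a pose out of reach is approached as far as the arm can. A call with a gripper value outside its range is refused whole. The fingers move at their own pace and stop on an object; the grip force is fixed at half the most. Time passes only in rows, so rows that repeat a pose let the fingers close. It gives the time, the measured TCP pose, the force and the opening at its end, in the units of the state.
- read_state(): the state, without advancing time (a new reading comes with each control period).
- snapshot(name): name is "scene" or "top" or "wrist"; returns the picture (384x512x3 uint8, red, green, blue); there is no depth.
- camera_params(name): a dict with "fov_y" (degrees; the focal length in pixels is half the picture's height over the tangent of half this angle, whatever the lens; pixels are square), "cx", "cy" (the principal point, pixels), "cam_to_world" (4x4, takes a point from camera to world coordinates). Camera axes: x right, y down, z forward; pixel columns grow to the right and rows downward; lengths in mm; the calibration is good to about 2 mm. A picture is of the moment at which its call begins: read the wrist's pose just before it. camera_params takes no time and is no camera call; for the wrist camera it gives the pose at the moment of the call.
- sign_off(): hands the job in, once; it reports no verdict.
The state is a dict: "t": time; "joint_positions": joint angles; "qvel": joint speeds; "joint_efforts": joint torques, N m; "ee_pos": TCP position; "tcp_rot": TCP orientation; "wrist_force": force on the tool from outside, world axes, zero at the start; "wrist_torque": the same for the moment, N m; "width": finger opening in mm.
Only numpy, scipy, OpenCV 4.12 (cv2) and the standard library are available. Lean on these libraries where they do the work, as an engineer would, in place of code of your own. Each camera call takes 0.05 s, during which the arm holds its last target. There are 200 camera calls.

### The job

The round carrier holds seven of the white bottles, one in the middle and six round it, but one bottle in it has strayed out of its place in the ring. Shift that one into place and add the two matching bottles from the bench so that all seven stand upright and flat on the carrier's floor. Keep the bottles upright, lower them into the carrier gently rather than dropping them, and leave the jar, the tin and the magnifying glass where they are.

Things in the scene. Friction and masses are not known exactly. Their poses are not given: they have to be found in the camera images.
- carrier: Round open steel carrier fixed to the bench: inside diameter 161 mm, wall 3 mm, rim 50 mm high, floor 5 mm thick. Origin on its axis at bench height. Just holds seven bottles: one in the middle, six round it about 53 mm from the axis, 60 degrees apart, about 3.5 mm between neighbours. The pattern is turned differently each time: read it from the bottles. Its own x axis means nothing.
- packed1_mid (a point): Round white plastic bottle, body 50 mm diameter to 85 mm up (foot bevelled 5 mm), conical shoulder to 95 mm, then a straight black cap 22 mm diameter up to 140 mm: grip it there. 0.11 to 0.23 kg. Point: on its axis, half-way up, 70 mm above its foot; z up. Starts in the middle of the carrier.
- packed2_mid (a point): Round white plastic bottle, body 50 mm diameter to 85 mm up (foot bevelled 5 mm), conical shoulder to 95 mm, then a straight black cap 22 mm diameter up to 140 mm: grip it there. 0.11 to 0.23 kg. Point: on its axis, half-way up, 70 mm above its foot; z up. Starts in the carrier, in its place in the outer ring (packed2, 3, 4 are neighbours).
- packed3_mid (a point): Round white plastic bottle, body 50 mm diameter to 85 mm up (foot bevelled 5 mm), conical shoulder to 95 mm, then a straight black cap 22 mm diameter up to 140 mm: grip it there. 0.11 to 0.23 kg. Point: on its axis, half-way up, 70 mm above its foot; z up. Starts in the carrier, in its place in the outer ring (packed2, 3, 4 are neighbours).
- packed4_mid (a point): Round white plastic bottle, body 50 mm diameter to 85 mm up (foot bevelled 5 mm), conical shoulder to 95 mm, then a straight black cap 22 mm diameter up to 140 mm: grip it there. 0.11 to 0.23 kg. Point: on its axis, half-way up, 70 mm above its foot; z up. Starts in the carrier, in its place in the outer ring (packed2, 3, 4 are neighbours).
- stray_mid (a point): Round white plastic bottle, body 50 mm diameter to 85 mm up (foot bevelled 5 mm), conical shoulder to 95 mm, then a straight black cap 22 mm diameter up to 140 mm: grip it there. 0.11 to 0.23 kg. Point: on its axis, half-way up, 70 mm above its foot; z up. Starts in the carrier, in the outer ring but about half-way between two adjacent free places.
- bench1_mid (a point): Round white plastic bottle, body 50 mm diameter to 85 mm up (foot bevelled 5 mm), conical shoulder to 95 mm, then a straight black cap 22 mm diameter up to 140 mm: grip it there. 0.11 to 0.23 kg. Point: on its axis, half-way up, 70 mm above its foot; z up. Starts upright on the bench, left or right of the carrier.
- bench2_mid (a point): Round white plastic bottle, body 50 mm diameter to 85 mm up (foot bevelled 5 mm), conical shoulder to 95 mm, then a straight black cap 22 mm diameter up to 140 mm: grip it there. 0.11 to 0.23 kg. Point: on its axis, half-way up, 70 mm above its foot; z up. Starts upright on the bench, left or right of the carrier.
- jar: Bystander: squat amber glass jar with a metal lid, 66 mm diameter, 70 mm high, upright on the bench left or right of the carrier. Origin under its centre.
- tin: Bystander: plain grey tin, 69 mm diameter, 92 mm high, upright on the bench left or right of the carrier. Origin under its centre.
- magnifier: Bystander: magnifying glass lying on the bench to the robot's left, lens frame 94 mm across, 12 mm thick, handle to its -x out to 147 mm. Origin under the centre of the lens.
Things that resemble listed ones, but are neither listed nor needed, are in the scene too. What is shaped like the part that bears bench1_mid but pink or turquoise is not meant.

How it is judged (in metres and radians):
At the end, for the whole second after the job is handed in: All seven bottles are inside the carrier (axes within 58 mm of the carrier's axis), stand on its floor (mid point less than 78.5 mm above the bench, i.e. within 3.5 mm of the floor), upright within 0.06 rad (3.4 degrees) and at rest (under 0.02 m/s) (horizontal distance between each of packed1_mid, packed2_mid, packed3_mid, packed4_mid, stray_mid, bench1_mid, bench2_mid and carrier below 0.058 m and height (world z) of each of packed1_mid, packed2_mid, packed3_mid, packed4_mid, stray_mid, bench1_mid, bench2_mid below 0.0785 m and angle between each of packed1_mid, packed2_mid, packed3_mid, packed4_mid, stray_mid, bench1_mid, bench2_mid's own z axis and vertical below 0.06 rad and linear speed of each of packed1, packed2, packed3, packed4, stray, bench1, bench2 below 0.02 m/s); the robot touches nothing.
It fails at once if a bottle is tipped more than 35 degrees (angle between any of packed1_mid, packed2_mid, packed3_mid, packed4_mid, stray_mid, bench1_mid, bench2_mid's own z axis and vertical above 0.61 rad).
It fails at once if a bottle falls or is slammed into the carrier (faster than 0.5 m/s inside the rim) ((linear speed of packed1 above 0.5 m/s and height (world z) of packed1_mid below 0.118 m and horizontal distance between packed1_mid and carrier below 0.075 m) or (linear speed of packed2 above 0.5 m/s and height (world z) of packed2_mid below 0.118 m and horizontal distance between packed2_mid and carrier below 0.075 m) or (linear speed of packed3 above 0.5 m/s and height (world z) of packed3_mid below 0.118 m and horizontal distance between packed3_mid and carrier below 0.075 m) or (linear speed of packed4 above 0.5 m/s and height (world z) of packed4_mid below 0.118 m and horizontal distance between packed4_mid and carrier below 0.075 m) or (linear speed of stray above 0.5 m/s and height (world z) of stray_mid below 0.118 m and horizontal distance between stray_mid and carrier below 0.075 m) or (linear speed of bench1 above 0.5 m/s and height (world z) of bench1_mid below 0.118 m and horizontal distance between bench1_mid and carrier below 0.075 m) or (linear speed of bench2 above 0.5 m/s and height (world z) of bench2_mid below 0.118 m and horizontal distance between bench2_mid and carrier below 0.075 m)).
It fails at once if the jar, the tin or the magnifier is moved more than 30 mm (distance of any of jar, tin, magnifier from where it was at the start of the episode above 0.03 m).
It also fails if it takes over 72 s, if anything falls off the work surface, if the arm or the gripper's body presses on something with over 40 N, if the wrist force passes 120 N, or if a joint passes its speed limit or range.

## Working session

There is one attempt and no reset: what is moved stays moved. The work goes in short steps, Python scripts to look and compute and a shell command to move; the robot and the scene stay as the last step left them, time stands still between calls to the robot, and variables do not carry over. Pictures are saved under pics/ and viewed, about 8 in all and at most 12, crops included, and the job is handed in when it is done.

```bash
mkdir -p pics; python3 - <<'E'
from plant import *
import cv2,numpy as np
print(read_state(),tcp_to_grasp)
for n in("scene","top"):
    im=snapshot(n);cv2.imwrite(f"pics/{n}0.png",im[:,:,::-1])
    c=camera_params(n);print(n,c["fov_y"],c["cx"],c["cy"],np.round(c["cam_to_world"],3).tolist())
E
```

```text
{'t': 0.0, 'joint_positions': array([-1.27489579,  0.32183007, -0.07008315,  1.45168063,  0.02258766,
        1.37080363, -0.05691656]), 'qvel': array([ 0.00100297, -0.00156659, -0.0018323 ,  0.00094591, -0.00022735,
        0.00091976, -0.00066779]), 'joint_efforts': array([-6.20134915e-05, -4.93585217e+01, -3.82196344e-01, -3.14338982e+01,
        1.30673207e-02,  1.14308335e-02, -8.13868269e-06]), 'ee_pos': array([180.64883444, 623.82675104, 230.21607317]), 'tcp_rot': array([-1.00039513,  1.33095862,  0.99834714]), 'wrist_force': array([-0.3163557 , -0.39346013, -0.03950113]), 'wrist_torque': array([-0.02193206,  0.02308014, -0.01013856]), 'width': 85.52616971985381} 18.700000000000003
scene 42.28627302735198 259.1637570439195 185.52671399102658 [[-0.607, 0.523, -0.598, 1240.568], [0.795, 0.403, -0.454, 665.151], [0.004, -0.751, -0.66, 900.241], [0.0, 0.0, 0.0, 1.0]]
top 55.14455068204024 259.34268986268205 193.32369253302969 [[0.082, -0.973, 0.214, 283.5], [-0.997, -0.079, 0.022, 63.213], [-0.005, -0.215, -0.977, 1068.417], [0.0, 0.0, 0.0, 1.0]]
```

View pics/top0.png

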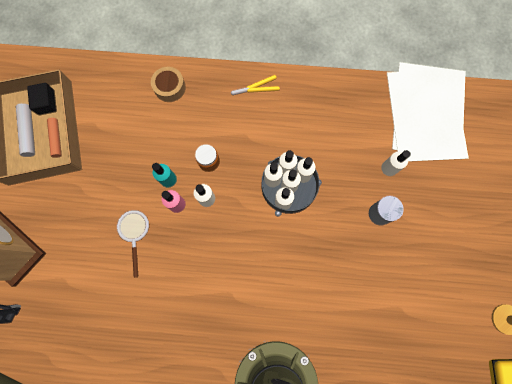

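View pics/scene0.png

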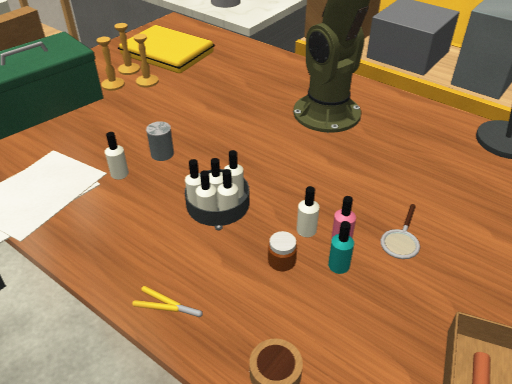

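The top view shows the carrier at about (290,183) with five bottles in it. The white bench bottles are at (204,194) and (398,160), the jar at (206,155), the tin at (390,208) and the magnifier at (133,226). The pink and turquoise decoys are on the left next to the first bench bottle.

```bash
cat > h.py <<'E'
from plant import *
import cv2,numpy as np
from scipy.spatial.transform import Rotation as R
def cam(n):
    c=camera_params(n); f=192/np.tan(np.radians(c["fov_y"]/2)); return f,c["cx"],c["cy"],np.array(c["cam_to_world"])
def px2w(C,u,v,z):
    f,cx,cy,T=C; d=T[:3,:3]@np.array([(u-cx)/f,(v-cy)/f,1]); return (T[:3,3]+d*(z-T[2,3])/d[2])
def w2px(C,p):
    f,cx,cy,T=C; q=T[:3,:3].T@(np.asarray(p,float)-T[:3,3]); return np.array([cx+f*q[0]/q[2],cy+f*q[1]/q[2]])
def tool(p,yaw=None,s=None):
    """shift in tool axes (m) to bring TCP to world p (mm)"""
    s=s or read_state(); Rm=R.from_rotvec(s["tcp_rot"])
    return Rm.inv().apply(np.asarray(p)-s["ee_pos"])/1000
E
python3 - <<'E'
from h import *
im=cv2.imread("pics/top0.png")
cr=cv2.resize(im[130:230,240:340],None,fx=6,fy=6,interpolation=cv2.INTER_CUBIC);cv2.imwrite("pics/c1.png",cr)
C=cam("top")
for n,u,v,z in[("jar",206,152,70),("tin",391,208,92),("lens",133,226,12),("b1cap",201,188,140),("b2cap",405,155,140),("carr",290,183,50),("pink",167,197,140),("turq",157,168,140)]: print(n,px2w(C,u,v,z).round())
s=read_state();print(R.from_rotvec(s["tcp_rot"]).as_matrix().round(3));w=cam("wrist");print(w[0],w[3].round(2))
print(R.from_rotvec(s["tcp_rot"]).inv().apply(w[3][:3,3]-s["ee_pos"]))
# base check
print(w2px(C,[0,0,0]))
E
```

```text
jar [610. 248.  70.]
tin [ 486. -271.   92.]
lens [389. 443.  12.]
b1cap [489. 237. 140.]
b2cap [ 622. -291.  140.]
carr [544.   2.  50.]
pink [458. 321. 140.]
turq [533. 358. 140.]
[[-0.    -0.961  0.278]
 [-0.002  0.278  0.961]
 [-1.    -0.    -0.002]]
286.51004173719735 [[ 2.8000e-01  9.1000e-01  2.9000e-01  1.0528e+02]
 [ 9.6000e-01 -2.6000e-01 -9.0000e-02  6.4537e+02]
 [-0.0000e+00  3.1000e-01 -9.5000e-01  3.7185e+02]
 [ 0.0000e+00  0.0000e+00  0.0000e+00  1.0000e+00]]
[-141.51372689   78.36104031   -0.56018102]
[276.15476684 384.78597414]
```

View pics/c1.png

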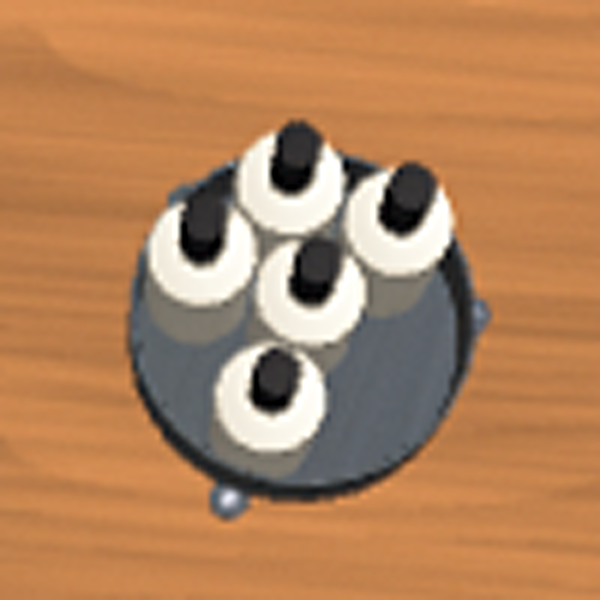

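```bash
python3 - <<'E'
from h import *
C=cam("top")
P=[]
for x,y in[(297,133),(413,175),(203,200),(320,252),(277,358)]:
    p=px2w(C,240+x/6-.4,130+y/6-.4,145);P.append(p);print(p.round(1))
P=np.array(P)
for p in P: d=p-P[3];print(np.hypot(*d[:2]).round(1),np.degrees(np.arctan2(d[1],d[0])).round(1))
print(tool([590,2,250]))
E
```

```text
[604.2  15.3 145. ]
[589.  -36.5 145. ]
[570.2  54.2 145. ]
[550.8   1.8 145. ]
[502.2  17.3 145. ]
55.0 14.2
54.1 -45.1
55.8 69.7
0.0 0.0
51.0 162.4
[-0.01880148 -0.56613507 -0.48355532]
```

```bash
python3 -m pendant '[[[-0.02,-0.566,-0.484,0,0,0,0.085],[-0.02,-0.566,-0.484,0,0,0,0.085],[-0.02,-0.566,-0.484,0,0,0,0.085],[-0.02,-0.566,-0.484,0,0,0,0.085],[-0.02,-0.566,-0.484,0,0,0,0.085],[-0.02,-0.566,-0.484,0,0,0,0.085],[-0.02,-0.566,-0.484,0,0,0,0.085],[-0.02,-0.566,-0.484,0,0,0,0.085],[-0.02,-0.566,-0.484,0,0,0,0.085],[-0.02,-0.566,-0.484,0,0,0,0.085],[-0.02,-0.566,-0.484,0,0,0,0.085],[-0.02,-0.566,-0.484,0,0,0,0.085],[-0.02,-0.566,-0.484,0,0,0,0.085],[-0.02,-0.566,-0.484,0,0,0,0.085],[-0.02,-0.566,-0.484,0,0,0,0.085],[-0.02,-0.566,-0.484,0,0,0,0.085]]]'; python3 - <<'E'
from h import *
s=read_state();print(s["ee_pos"],s["qvel"].round(3),s["joint_positions"].round(2))
T=cam("wrist");im=snapshot("wrist");np.save("w1.npy",T[3])
cv2.imwrite("pics/w1.png",cv2.resize(im[:,:,::-1],(768,576),interpolation=cv2.INTER_CUBIC))
E
```

```text
t: 2.1
ee_pos: [589.5, 3.7, 251.4]
tcp_rot: [-1.001, 1.328, 1.002]
wrist_force: [0.4, 0.0, 0.0]
width: 85.1
[589.50436693   3.65083685 251.3675082 ] [ 0.003  0.001  0.007 -0.002 -0.    -0.     0.001] [-0.51  0.19  0.53  1.6  -0.1   1.38  1.32]
```

View pics/w1.png

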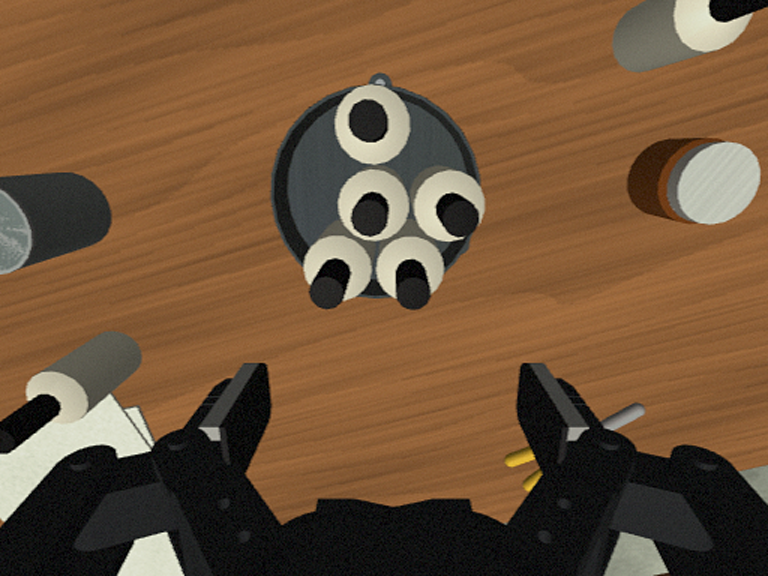

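```bash
python3 - <<'E'
from h import *
f,cx,cy,_=cam("wrist");C=(f,cx,cy,np.load("w1.npy"))
print("cam",C[3][:3,3])
P=[]
for n,x,y in[("stray",369,120),("mid",371,217),("r",461,216),("bl",327,292),("br",414,292)]:
    p=px2w(C,x/1.5,y/1.5,145);P.append(p)
P=np.array(P)
for p in P: d=p-P[1];print(p.round(1),np.hypot(*d[:2]).round(1),np.degrees(np.arctan2(d[1],d[0])).round(1))
# carrier rim at z=50: left, right, top, bottom extents outer
for x,y in[(271,188),(481,190),(376,80),(378,298)]: print(px2w(C,x/1.5,y/1.5,50).round(1))
# overlay using model
im=cv2.imread("pics/w1.png")
a=np.linspace(0,2*np.pi,60)
def circ(c,r,z,col):
    q=np.array([w2px(C,[c[0]+r*np.cos(t),c[1]+r*np.sin(t),z])*1.5 for t in a]);cv2.polylines(im,[np.int32(q*8)],True,col,1,cv2.LINE_AA,3)
for p in P: circ(p,11,145,(0,0,255));circ(p,25,90,(255,0,0));circ(p,11,100,(0,255,0))
m=P[1]
circ(m,83.5,50,(0,255,255))
for k in range(6):
    t=np.radians(13+60*k); circ(m+53*np.array([np.cos(t),np.sin(t),0]),25,90,(255,0,255))
cv2.imwrite("pics/w1o.png",cv2.resize(im[60:330,240:520],None,fx=2.1,fy=2.1))
E
```

```text
cam [514.02129634  24.58103119 392.92870791]
[497.4  16.1 145. ] 52.3 164.3
[547.8   1.9 145. ] 0.0 0.0
[561.5  52.  145. ] 51.9 74.7
[584.2 -37.1 145. ] 53.3 -47.0
[598.8  13.9 145. ] 52.3 13.2
[517.6 -75.3  50. ]
[564.2  82.2  50. ]
[466.4  25.6  50. ]
[628. -21.  50.]
```

View pics/w1o.png

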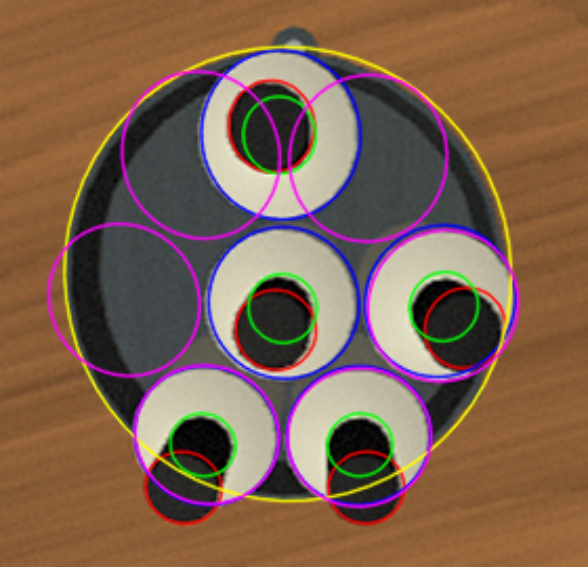

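The overlay fits the caps, shoulders and rim to about 1 mm:
- **Carrier:** centre at (547.3, 1.5), ring phase 13.6°.
- **Free slots:** A (510.8, 39.9), B (495.8, -11) and C (532.3, -49.3).
- **Stray:** at (497.4, 16.1). It goes to A, with the jaws already tangential.

```bash
python3 -m pendant '[[[0.08,0.092,-0.0136,0,0,0,0.045],[0.08,0.092,-0.0136,0,0,0,0.045],[0.08,0.092,-0.0136,0,0,0,0.045],[0.08,0.092,-0.0136,0,0,0,0.045],[0.08,0.092,-0.0136,0,0,0,0.045],[0.11,0.092,-0.0136,0,0,0,0.045],[0.145,0.092,-0.0136,0,0,0,0.045],[0.145,0.092,-0.0136,0,0,0,0.045],[0.145,0.092,-0.0136,0,0,0,0.045]]]'; python3 - <<'E'
from h import *
s=read_state();print(tool([497.4,16.1,106]))
im=snapshot("wrist");cv2.imwrite("pics/w2.png",im[:,:,::-1])
E
```

```text
t: 3.28
ee_pos: [499.5, 14.5, 108.0]
tcp_rot: [-1.0, 1.327, 0.997]
wrist_force: [0.7, 0.8, 0.1]
width: 45.2
[0.00201652 0.00248316 0.00093534]
```

View pics/w2.png

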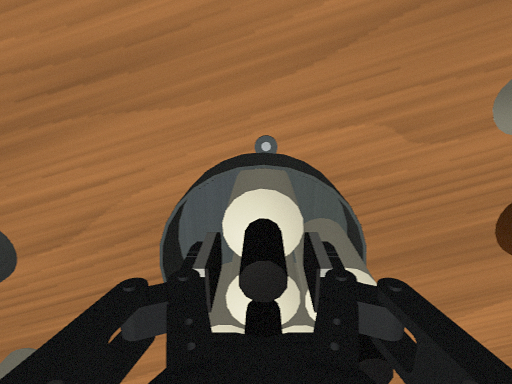

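The stray's cap, at about (263,250), sits centred between the two pads. I'm trimming 2 mm and closing.

```bash
python3 -m pendant '[[[0.002,0.0025,0.001,0,0,0,0.045],[0.002,0.0025,0.001,0,0,0,0.045],[0.002,0.0025,0.001,0,0,0,0.005],[0.002,0.0025,0.001,0,0,0,0.005],[0.002,0.0025,0.001,0,0,0,0.005],[0.002,0.0025,0.001,0,0,0,0.005],[0.002,0.0025,0.001,0,0,0,0.005]]]'; python3 - <<'E'
from h import *
s=read_state();p0=s["ee_pos"];print(p0,s["qvel"].round(3))
c=np.array([547.3,1.5])
for a in(156,148,141,133.6): t=np.radians(a);r=54 if a>135 else 53;print(a,tool([c[0]+r*np.cos(t),c[1]+r*np.sin(t),p0[2]+4],s=s).round(4))
d=p0[:2]-c;print(np.hypot(*d),np.degrees(np.arctan2(d[1],d[0])))
E
```

```text
t: 4.2
ee_pos: [495.9, 16.2, 104.7]
tcp_rot: [-0.999, 1.329, 0.999]
wrist_force: [-1.6, -0.9, 5.0]
width: 20.9
[495.94989003  16.20938215 104.72587714] [ 0.001 -0.    -0.     0.     0.001 -0.001 -0.   ]
156 [-0.004   0.0001  0.0075]
148 [-0.004  -0.0015  0.0149]
141 [-0.004  -0.0037  0.0211]
133.6 [-0.004  -0.0076  0.0269]
53.415350951149165 164.01549213003713
```

```bash
python3 -m pendant '[[[-0.004,0,0,0,0,0,0.005],[-0.004,0,0,0,0,0,0.005],[-0.004,0,0.0075,0,0,0,0.005],[-0.004,-0.0015,0.015,0,0,0,0.005],[-0.004,-0.0037,0.021,0,0,0,0.005],[-0.004,-0.0076,0.027,0,0,0,0.005],[-0.004,-0.0076,0.027,0,0,0,0.005],[-0.002,-0.0076,0.027,0,0,0,0.005],[0,-0.0076,0.027,0,0,0,0.005],[0,-0.0076,0.027,0,0,0,0.005],[0,-0.0076,0.027,0,0,0,0.005]]]'; python3 - <<'E'
from h import *
s=read_state();print(s["ee_pos"],s["wrist_force"],s["wrist_torque"],tool([510.75,39.9,105],s=s))
E
```

```text
t: 5.58
ee_pos: [510.5, 39.7, 104.8]
tcp_rot: [-0.999, 1.329, 0.999]
wrist_force: [-1.8, -0.5, 3.9]
width: 20.6
[510.50509389  39.71218641 104.7957168 ] [-1.80489798 -0.46877673  3.90276184] [-0.26386771  0.48214925  0.01157572] [-0.0002042  -0.00018299  0.0002486 ]
```

```bash
python3 -m pendant '[[[0,0,0,0,0,0,0.036],[0,0,0,0,0,0,0.036],[0,0,0,0,0,0,0.036],[-0.02,0,0,0,0,0,0.036],[-0.06,0,0,0,0,0,0.036],[-0.12,0,0,0,0,0,0.045],[-0.145,0.026,0.06,0,0,0,0.045],[-0.145,0.026,0.12,0,0,0,0.045],[-0.145,0.026,0.198,0,0,0,0.045],[-0.145,0.026,0.198,0,0,0,0.045],[-0.145,0.026,0.198,0,0,0,0.045],[-0.145,0.026,0.198,0,0,0,0.045]]]'; python3 - <<'E'
from h import *
T=cam("wrist");im=snapshot("wrist");np.save("w3.npy",T[3])
cv2.imwrite("pics/w3.png",cv2.resize(im[:,:,::-1],(768,576),interpolation=cv2.INTER_CUBIC))
E
```

```text
t: 7.08
ee_pos: [540.8, 234.9, 249.3]
tcp_rot: [-0.998, 1.331, 0.996]
wrist_force: [-0.5, -0.4, -0.2]
width: 45.1
```

View pics/w3.png

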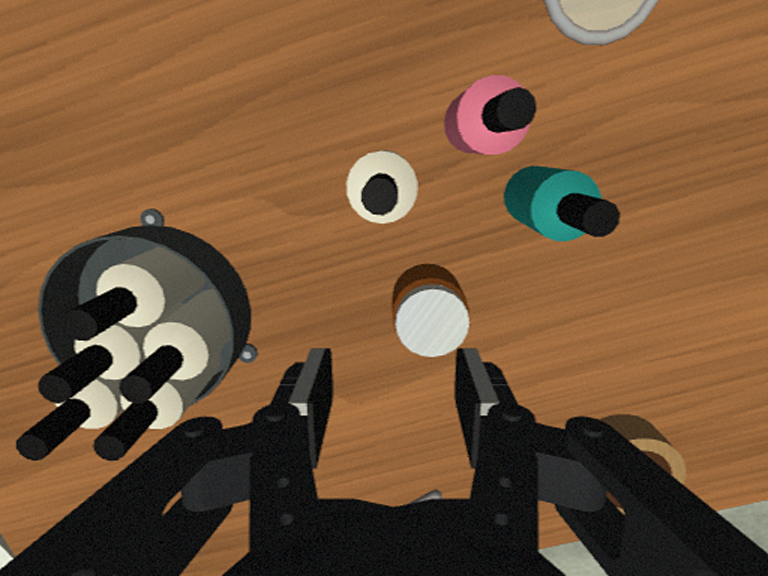

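White bench bottle 1 has its cap top at about (379,195). Pink and turquoise are at the right, and the jar at (432,322) is clear of it.

```bash
python3 - <<'E'
from h import *
f,cx,cy,_=cam("wrist");C=(f,cx,cy,np.load("w3.npy"))
p=px2w(C,379/1.5,195/1.5,140);q=px2w(C,382/1.5,187/1.5,85);print(p.round(1),q.round(1))
for z in (175,101):print(tool([p[0],p[1],z]).round(4))
E
```

```text
[488.7 241.1 140. ] [489.1 241.3  85. ]
[ 0.0745  0.0518 -0.0086]
[ 0.1485  0.0518 -0.0085]
```

Both heights agree within 0.5 mm and match the top view. I'm descending and gripping.

```bash
python3 -m pendant '[[[0.05,0.052,-0.0085,0,0,0,0.045],[0.07,0.052,-0.0085,0,0,0,0.045],[0.07,0.053,-0.0085,0,0,0,0.045],[0.1,0.053,-0.0085,0,0,0,0.045],[0.135,0.053,-0.0085,0,0,0,0.045],[0.148,0.053,-0.0085,0,0,0,0.045],[0.148,0.053,-0.0085,0,0,0,0.045],[0.148,0.053,-0.0085,0,0,0,0.045],[0.148,0.053,-0.0085,0,0,0,0.005],[0.148,0.053,-0.0085,0,0,0,0.005],[0.148,0.053,-0.0085,0,0,0,0.005],[0.148,0.053,-0.0085,0,0,0,0.005],[0.148,0.053,-0.0085,0,0,0,0.005]]]'; python3 - <<'E'
from h import *
s=read_state();print(s["ee_pos"])
for p in([495.8,-11,260],[495.8,-11,160],[495.8,-11,109]):print(tool(p,s=s).round(4))
E
```

```text
t: 8.75
ee_pos: [487.9, 243.8, 102.6]
tcp_rot: [-0.999, 1.328, 0.998]
wrist_force: [-1.1, -2.5, 6.1]
width: 20.6
[487.93792565 243.81183394 102.5689407 ]
[-0.1575 -0.0787 -0.2424]
[-0.0575 -0.0786 -0.2425]
[-0.0065 -0.0785 -0.2425]
```

```bash
python3 -m pendant '[[[-0.05,0,0,0,0,0,0.005],[-0.1,0,0,0,0,0,0.005],[-0.157,0,0,0,0,0,0.005],[-0.157,-0.02,-0.06,0,0,0,0.005],[-0.157,-0.04,-0.12,0,0,0,0.005],[-0.157,-0.06,-0.18,0,0,0,0.005],[-0.157,-0.078,-0.225,0,0,0,0.005],[-0.157,-0.0785,-0.2425,0,0,0,0.005],[-0.157,-0.0785,-0.2425,0,0,0,0.005],[-0.157,-0.0785,-0.2425,0,0,0,0.005],[-0.157,-0.0785,-0.2425,0,0,0,0.005],[-0.157,-0.0785,-0.2425,0,0,0,0.005]]]'; python3 - <<'E'
from h import *
s=read_state();print(s["ee_pos"],s["qvel"].round(3),tool([495.8,-11,107.6],s=s).round(4),s["width"],s["wrist_force"].round(2))
f,cx,cy,T=cam("wrist");im=snapshot("wrist");np.save("w4.npy",T)
C=(f,cx,cy,T)
v=cv2.resize(im[:,:,::-1],(768,576),interpolation=cv2.INTER_CUBIC)
a=np.linspace(0,2*np.pi,60)
def circ(c,r,z,col):
    q=np.array([w2px(C,[c[0]+r*np.cos(t),c[1]+r*np.sin(t),z])*1.5 for t in a]);cv2.polylines(v,[np.int32(q*8)],True,col,1,cv2.LINE_AA,3)
for k in range(6):
    t=np.radians(13.6+60*k); c=[547.3+53*np.cos(t),1.5+53*np.sin(t)]; circ(c,25,90,(255,0,255))
circ([547.3,1.5],25,90,(255,0,255));circ([547.3,1.5],80.5,50,(0,255,255));circ(s["ee_pos"],25,s["ee_pos"][2]-17.6,(255,0,0))
cv2.imwrite("pics/w4.png",v)
E
```

```text
t: 10.25
ee_pos: [495.3, -9.6, 258.2]
tcp_rot: [-1.001, 1.329, 1.001]
wrist_force: [-0.2, -0.9, -1.7]
width: 20.6
[495.25112289  -9.5523708  258.20108341] [ 0.005 -0.002  0.007 -0.    -0.     0.001  0.   ] [ 0.1506 -0.0009 -0.0012] 20.55541208267339 [-0.22 -0.87 -1.67]
```

View pics/w4.png

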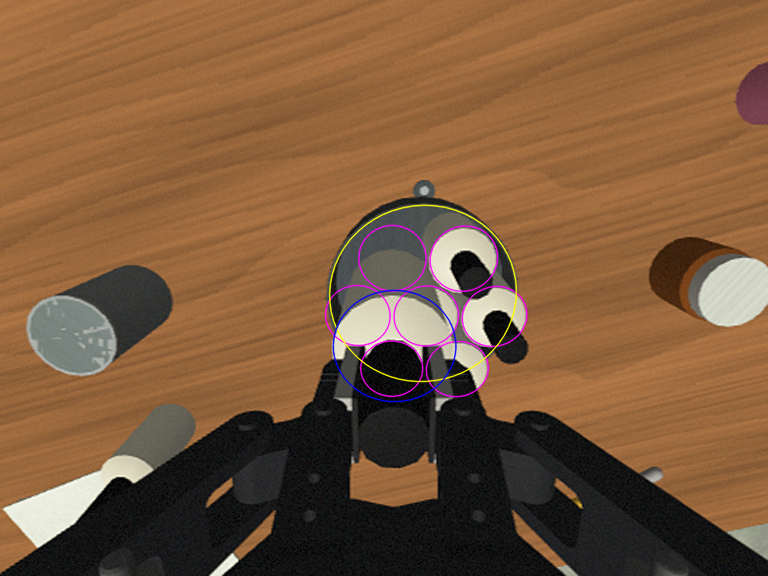

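The overlay matches: the stray fills slot A, slot B lies under the held bottle, and the blue held-bottle model agrees with the picture. Now I lower part-way and recheck the position.

```bash
python3 -m pendant '[[[0.03,-0.001,-0.001,0,0,0,0.005],[0.055,-0.001,-0.001,0,0,0,0.005],[0.055,-0.001,-0.001,0,0,0,0.005],[0.055,-0.001,-0.001,0,0,0,0.005],[0.055,-0.001,-0.001,0,0,0,0.005]]]'; python3 - <<'E'
from h import *
s=read_state();print(s["ee_pos"],s["qvel"].round(3),tool([495.8,-11,107.6],s=s).round(4))
E
```

```text
t: 10.92
ee_pos: [496.7, -11.8, 204.6]
tcp_rot: [-1.0, 1.327, 0.998]
wrist_force: [-0.1, -0.0, -2.0]
width: 20.6
[496.7449164  -11.8153985  204.62896771] [ 0.001  0.     0.001  0.004 -0.001 -0.001  0.001] [0.097  0.0013 0.0004]
```

```bash
python3 -m pendant '[[[0.0,0.0013,0.0004,0,0,0,0.005],[0.02,0.0013,0.0004,0,0,0,0.005],[0.04,0.0013,0.0004,0,0,0,0.005],[0.055,0.0013,0.0004,0,0,0,0.005],[0.07,0.0013,0.0004,0,0,0,0.005],[0.08,0.0013,0.0004,0,0,0,0.005],[0.088,0.0013,0.0004,0,0,0,0.005],[0.092,0.0013,0.0004,0,0,0,0.005],[0.095,0.0013,0.0004,0,0,0,0.005],[0.097,0.0013,0.0004,0,0,0,0.005],[0.097,0.0013,0.0004,0,0,0,0.005],[0.097,0.0013,0.0004,0,0,0,0.005]]]'; python3 - <<'E'
from h import *
s=read_state();print(s["ee_pos"],s["wrist_force"],s["wrist_torque"].round(2),tool([495.8,-11,107.6],s=s).round(4))
E
```

```text
t: 12.42
ee_pos: [495.4, -11.4, 107.5]
tcp_rot: [-0.999, 1.328, 0.998]
wrist_force: [-2.3, -0.2, 5.6]
width: 21.0
[495.37135604 -11.38744213 107.52756373] [-2.32907859 -0.22339263  5.58746732] [-0.12  0.54 -0.04] [-0.0001 -0.0003  0.0005]
```

```bash
python3 -m pendant '[[[0,0,0,0,0,0,0.036],[0,0,0,0,0,0,0.036],[0,0,0,0,0,0,0.036],[-0.02,0,0,0,0,0,0.036],[-0.06,0,0,0,0,0,0.036],[-0.12,0,0,0,0,0,0.045],[-0.145,-0.045,-0.04,0,0,0,0.045],[-0.145,-0.09,-0.08,0,0,0,0.045],[-0.145,-0.135,-0.12,0,0,0,0.045],[-0.145,-0.18,-0.16,0,0,0,0.045],[-0.145,-0.22,-0.2,0,0,0,0.045],[-0.145,-0.24,-0.222,0,0,0,0.045],[-0.145,-0.24,-0.222,0,0,0,0.045],[-0.145,-0.24,-0.222,0,0,0,0.045],[-0.145,-0.24,-0.222,0,0,0,0.045],[-0.145,-0.24,-0.222,0,0,0,0.045]]]'; python3 - <<'E'
from h import *
s=read_state();print(s["qvel"].round(3))
T=cam("wrist");im=snapshot("wrist");np.save("w5.npy",T[3])
cv2.imwrite("pics/w5.png",cv2.resize(im[:,:,::-1],(768,576),interpolation=cv2.INTER_CUBIC))
E
```

```text
t: 14.42
ee_pos: [663.8, -289.7, 251.9]
tcp_rot: [-1.0, 1.327, 1.0]
wrist_force: [0.1, -0.3, -0.2]
width: 44.9
[ 0.005  0.003  0.004 -0.003  0.001  0.001  0.   ]
```

View pics/w5.png

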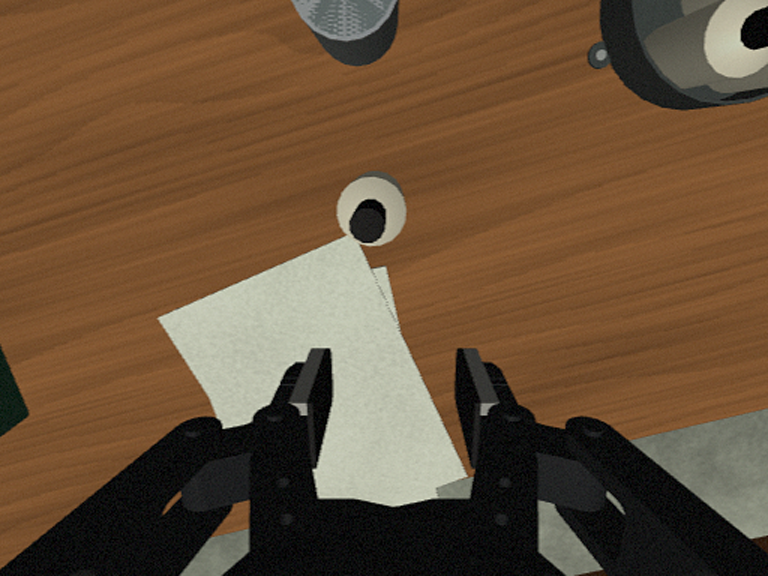

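Bench bottle 2 has its cap top at about (367,224) and its body circle at about (372,211). The tin at the top of the picture is clear of it.

```bash
python3 - <<'E'
from h import *
f,cx,cy,_=cam("wrist");C=(f,cx,cy,np.load("w5.npy"))
p=px2w(C,367/1.5,224/1.5,140);q=px2w(C,371.5/1.5,211/1.5,85);print(p.round(1),q.round(1))
s=read_state();print(s["ee_pos"])
print(tool([p[0],p[1],101],s=s).round(4))
E
```

```text
[ 626.3 -295.4  140. ] [ 626.5 -295.3   85. ]
[ 663.75611948 -289.99011784  251.81837759]
[ 0.1508  0.0346 -0.0157]
```

```bash
python3 -m pendant '[[[0.04,0.0346,-0.0157,0,0,0,0.045],[0.07,0.0346,-0.0157,0,0,0,0.045],[0.07,0.0346,-0.0157,0,0,0,0.045],[0.1,0.0346,-0.0157,0,0,0,0.045],[0.135,0.0346,-0.0157,0,0,0,0.045],[0.15,0.0346,-0.0157,0,0,0,0.045],[0.15,0.0346,-0.0157,0,0,0,0.045],[0.15,0.0346,-0.0157,0,0,0,0.045],[0.15,0.0346,-0.0157,0,0,0,0.005],[0.15,0.0346,-0.0157,0,0,0,0.005],[0.15,0.0346,-0.0157,0,0,0,0.005],[0.15,0.0346,-0.0157,0,0,0,0.005],[0.15,0.0346,-0.0157,0,0,0,0.005]]]'; python3 - <<'E'
from h import *
s=read_state();print(s["ee_pos"],s["qvel"].round(3))
for p in([532.3,-49.3,260],[532.3,-49.3,160]):print(tool(p,s=s).round(4))
E
```

```text
t: 16.1
ee_pos: [626.9, -296.7, 102.8]
tcp_rot: [-1.001, 1.327, 0.998]
wrist_force: [0.9, 1.7, 6.2]
width: 21.1
[ 626.88589543 -296.71284663  102.84527192] [ 0.002 -0.    -0.001  0.002  0.    -0.    -0.   ]
[-0.1574  0.1592  0.2115]
[-0.0574  0.1594  0.2114]
```

```bash
python3 -m pendant '[[[-0.05,0,0,0,0,0,0.005],[-0.1,0,0,0,0,0,0.005],[-0.157,0,0,0,0,0,0.005],[-0.157,0.03,0.04,0,0,0,0.005],[-0.157,0.06,0.08,0,0,0,0.005],[-0.157,0.09,0.12,0,0,0,0.005],[-0.157,0.12,0.16,0,0,0,0.005],[-0.157,0.145,0.195,0,0,0,0.005],[-0.157,0.159,0.2115,0,0,0,0.005],[-0.157,0.159,0.2115,0,0,0,0.005],[-0.14,0.159,0.2115,0,0,0,0.005],[-0.12,0.159,0.2115,0,0,0,0.005],[-0.105,0.159,0.2115,0,0,0,0.005],[-0.105,0.159,0.2115,0,0,0,0.005],[-0.105,0.159,0.2115,0,0,0,0.005],[-0.105,0.159,0.2115,0,0,0,0.005]]]'; python3 - <<'E'
from h import *
s=read_state();print(s["ee_pos"],s["qvel"].round(3),s["width"],tool([532.3,-49.3,107.8],s=s).round(4))
E
```

```text
t: 18.1
ee_pos: [532.6, -49.5, 207.0]
tcp_rot: [-0.999, 1.328, 0.998]
wrist_force: [0.5, -0.3, -1.3]
width: 20.8
[532.57838648 -49.45483222 207.03872322] [-0.003 -0.004 -0.001  0.003  0.     0.    -0.001] 20.83177164363991 [0.0992 0.0004 0.    ]
```

```bash
python3 -m pendant '[[[0.02,0.0004,0,0,0,0,0.005],[0.04,0.0004,0,0,0,0,0.005],[0.055,0.0004,0,0,0,0,0.005],[0.068,0.0004,0,0,0,0,0.005],[0.08,0.0004,0,0,0,0,0.005],[0.088,0.0004,0,0,0,0,0.005],[0.093,0.0004,0,0,0,0,0.005],[0.096,0.0004,0,0,0,0,0.005],[0.099,0.0004,0,0,0,0,0.005],[0.099,0.0004,0,0,0,0,0.005],[0.099,0.0004,0,0,0,0,0.005]]]'; python3 - <<'E'
from h import *
s=read_state();print(s["ee_pos"],s["wrist_force"],s["wrist_torque"].round(2),tool([532.3,-49.3,107.8],s=s).round(4))
E
```

```text
t: 19.48
ee_pos: [532.1, -49.0, 107.8]
tcp_rot: [-0.999, 1.328, 0.999]
wrist_force: [-0.1, 0.1, 2.0]
width: 20.4
[532.08169073 -49.02116767 107.79796396] [-0.07222359  0.09243501  2.03156805] [-0.01 -0.01  0.06] [-0.     -0.0003 -0.0002]
```

```bash
python3 -m pendant '[[[0,0,0,0,0,0,0.036],[0,0,0,0,0,0,0.036],[0,0,0,0,0,0,0.036],[-0.02,0,0,0,0,0,0.036],[-0.06,0,0,0,0,0,0.036],[-0.11,0,0,0,0,0,0.036],[-0.145,-0.02,0.03,0,0,0,0.045],[-0.145,-0.042,0.065,0,0,0,0.045],[-0.145,-0.042,0.065,0,0,0,0.045],[-0.145,-0.042,0.065,0,0,0,0.045],[-0.145,-0.042,0.065,0,0,0,0.045]]]'; python3 - <<'E'
from h import *
f,cx,cy,T=cam("wrist");C=(f,cx,cy,T);im=snapshot("wrist")
v=cv2.resize(im[:,:,::-1],None,fx=3,fy=3,interpolation=cv2.INTER_CUBIC)
a=np.linspace(0,2*np.pi,60)
def circ(c,r,z,col):
    q=np.array([w2px(C,[c[0]+r*np.cos(t),c[1]+r*np.sin(t),z])*3 for t in a]);cv2.polylines(v,[np.int32(q*8)],True,col,1,cv2.LINE_AA,3)
m=np.array([547.3,1.5])
for k in range(7):
    t=np.radians(13.6+60*k); c=m+(53*np.array([np.cos(t),np.sin(t)]) if k<6 else 0); circ(c,25,90,(255,0,255));circ(c,11,145,(0,0,255))
o=np.int32(w2px(C,[547,1,100])*3)
x0=max(o[0]-320,0);y0=max(o[1]-290,0);cv2.imwrite("pics/f1.png",v[y0:y0+590,x0:x0+640])
t=snapshot("scene");cv2.imwrite("pics/f2.png",cv2.resize(t[130:290,90:370,::-1],None,fx=2.7,fy=2.7,interpolation=cv2.INTER_CUBIC))
E
```

```text
t: 20.85
ee_pos: [589.4, 0.3, 252.2]
tcp_rot: [-0.998, 1.331, 0.998]
wrist_force: [-0.4, 0.5, -0.2]
width: 45.1
```

View pics/f1.png

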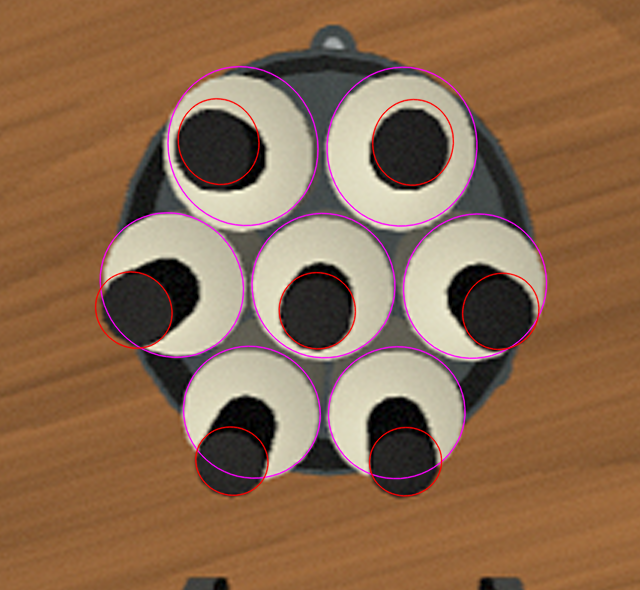

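View pics/f2.png

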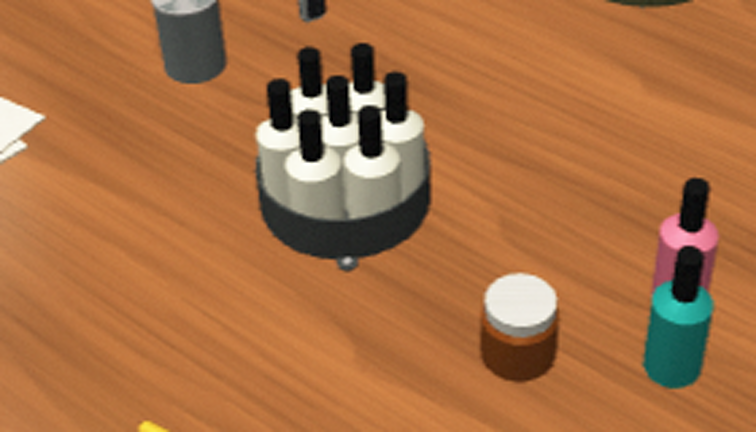

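All seven fit the ring overlay to about 1–2 mm. In the scene view they stand upright at equal height, and the gripper is clear.

```bash
python3 -c "
from plant import *;s=read_state();print(s['t'],s['wrist_force'],abs(s['qvel']).max());print(sign_off())"
```

```text
20.95 [-0.11519931 -0.49163726  0.60404819] 0.003522366994991652
the job is handed in; nothing more can be done
None
```

The job is handed in at about 21 s of the 72 s allowed. I moved the stray bottle round the ring into the nearest free place. Both white bench bottles were then lowered into the last two places. Contact with the floor was gentle, with the wrist reading 2 to 6 N as each one touched down.

- **Final wrist view:** all seven bottles match the ring pattern. The two bottles on the robot's side sit about 1–2 mm off the model, well inside the 58 mm limit.
- **Final scene view:** the bottles look upright and equally high. Their tilt and height were only judged by eye and from the touchdown heights, not measured.
- **Gripper:** it was empty, about 100 mm above the caps, with no contact force beyond noise.
- **Bystanders:** the jar and tin looked undisturbed in the last scene picture. I did not re-measure either one. The magnifier was outside the last pictures, but the arm never came near it.
- **One disagreement:** bench bottle 1 closed in the gripper about 2.7 mm from where I had measured it. I put this down to reading the arm's position before it had settled. The bottle still went into its place.

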